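Bring the target cross into the camera's view with the tilting mirror

TASK

The steel target plate with the cross is propped up on one side in its nest: press it down until it lies level in the nest. Then swing the sprung mirror by the bail handle on its back until the dome camera sees the cross, by reflection, in the middle of the mirror, and finish while still holding the handle so that the mirror stays at that angle. Do not shift the other things on the bench.

Things in the scene. Friction and masses are not known exactly. Their poses are not given: they have to be found in the camera images.
- mirror_stand: Fixed stand: dark foot 80 x 200 x 12 mm, two aluminium uprights (9 x 28 mm, up to z = 216 mm, 140 mm apart in y), a flat rail (30 mm wide, 7 mm high) running 250 mm towards the robot along its -x. Origin: on the worktop below the hinge axis, midway between the uprights. z up, y along the hinge axis.
- mirror_tilt (a joint): Mirror tilt (rad, 0 to 1.2) about a level axis along the stand's y, 210 mm above the worktop. 0 (sprung rest): glass faces straight down. At q its normal leans q from straight down towards the stand's -x (the robot), and the handle bar swings towards +x. The spring (0.12 N m/rad, preloaded) pushes back with 1 to 3 N at the handle; let go, it returns to 0.
- mirror: The mirror with its frame and bail handle, one rigid part. Origin: on the hinge axis, midway between the uprights, 210 mm above the worktop; axes as for mirror_face.
- mirror_face (a point): Centre of the mirror glass (50 mm across the hinge axis, 110 mm along it, in a dark 58 x 118 mm frame), 1 mm below the hinge axis. Axes of the mirror: y along the hinge axis, -z the way that the glass faces (along its normal), x in the glass across the hinge.
- bail (a point): Bail handle on the mirror's back: round steel bar, 10 mm thick, 90 mm long, parallel to the hinge axis, on two 8 mm side rods at its ends (82 mm clear). Origin: middle of the bar, 80 mm from the hinge axis. At joint value q the line from axis to bar leans q - 0.698 rad from straight up towards the stand's +x. Pinch from above with fingers on its -x and +x sides (it can turn in them), or push it.
- bed: Fixed grey bed plate 96 x 430 x 12 mm across the rail, in front of the mirror (100 to 170 mm from the hinge axis along the stand's -x). Origin: centre of its underside, on the worktop. It carries the camera and the nest, 160 mm to either side of its middle; which is on which side varies.
- sight_mid (a point): The point midway between the camera's lens and the cross of the seated plate, 55 mm above the worktop, on the stand's middle plane. Lens and cross lie symmetrically about that plane, so the camera sees the cross in the middle of the mirror when the normal from the middle of the glass points at this point.
- lens (a point): Optical centre of the upward-looking wide-angle dome camera (black block 60 x 60 x 26 mm with a round collar and glass dome), 55 mm above the worktop. The camera is fixed.
- nest: Fixed aluminium nest 86 x 86 mm; pocket 74 x 74 mm, its floor 37 mm above the underside (49 mm above the worktop), rim 4 mm high. Origin: centre of underside. Turned up to 1.1 rad from the stand's yaw. A lift pin (8 mm, round top) stands 9 mm up from the floor, 26 mm off centre to the nest's -x, and props the plate; pushed with some 3 N it slides into the floor and stays down.
- nest_seat (a point): Middle of the plate's upper face, with the cross, once the plate is seated level: 6 mm above the pocket floor, 55 mm above the worktop.
- pin_side (a point): Point straight above the lift pin at the height of the seated plate's upper face: 26 mm from nest_seat along the nest's own -x. Press the plate here or between here and nest_seat.
- plate: Loose steel target plate 66 x 66 x 6 mm, 90 g, with a dark cross on its upper face. Origin: centre of its underside; z out of the upper face. At the start it lies tilted by about 9 degrees, its side over the lift pin raised and the opposite edge on the pocket floor.
- level: Bystander: light grey spirit level 18 x 100 x 24 mm lying on the middle of the bed. Origin: centre of its underside.
- weight_big: Bystander: grey knobbed weight, 54 mm in diameter, 56 mm high, beside the mirror stand. Origin: centre of its underside.
- cup: Bystander: pale beaker, 76 mm in diameter, 88 mm high, on the other side of the mirror stand. Origin: centre of its underside.
- timer: Bystander: bench timer 62 x 62 x 19 mm at the left. Origin: centre of its underside.
Mind the look-alikes: they are no part of the job. Of the things that look like the plate, the smallest one is meant.

How it is judged:
On the way, in this order (a step that is already met when the one before it is completed fails the run):
1. the target plate lies level in its nest, pressed home while the mirror is still at rest (angle between plate's own z axis and vertical below 0.035 rad and z of plate in the frame of nest_seat below -0.0045 m and horizontal distance between plate and nest_seat below 0.006 m and value of joint mirror_tilt below 0.2 rad), for 0.2 s.
2. the mirror is held by its handle at the angle at which the camera sees the cross in the middle of the mirror (x of sight_mid in the frame of mirror_face between -0.01 and 0.01 m and contact force between the fingers and mirror above 0.3 N), for 0.3 s.
At the end, for the whole second after the job is handed in: The plate lies level in its nest (2 degrees; down within 1.5 mm, centred within 6 mm); the fingers bear on the mirror's handle (over 0.3 N) and hold the mirror still, with the normal from mid-glass passing within 10 mm, across the hinge, of the point midway between lens and cross (all of step 2 and angle between plate's own z axis and vertical below 0.035 rad and z of plate in the frame of nest_seat below -0.0045 m and horizontal distance between plate and nest_seat below 0.006 m and velocity of joint mirror_tilt between -0.05 and 0.05 rad/s); the arm keeps its last pose, push and grip.
It fails at once if the spirit level, the weight, the beaker or the timer is shifted by more than 30 mm (distance of any of level, weight_big, cup, timer from where it was at the start of the episode above 0.03 m).
It also fails if it takes over 48 s, if anything falls off the work surface, if the arm or the gripper's body presses on something with over 40 N, if the wrist force passes 120 N, or if a joint passes its speed limit or range.

ROBOT

A 6-joint arm with a two-finger parallel gripper is mounted at the origin on a cart in front of the work surface, level with it; the furniture and walls round the work are solid. World frame = base frame: x ahead of the robot, y to its left, z up, the work surface at z = 0. Lengths are in m, angles in rad, forces in N, time in s.
With the tool pointing down it reaches from about 0.35 to 0.775 m from the base axis. Payload 5.5 kg.
Tool frame: the origin (TCP) lies at the very end of the fingers, on their centre line; the grasp point (between the pads) lies 19 mm behind it; x points along the fingers, y is the direction in which the jaws open and shut, and the axes are right-handed (so a half turn about x gives the same grasp; the last joint's range is limited). The gripper opens to 85 mm and grips with 20 to 120 N. Pads are 22 mm wide; open, the fingers measure 114 mm over their backs; the gripper's body (76 mm by 85 mm) begins 54 mm behind the grasp point. The pads swing forward as they close: fully open they stand 13 mm farther back than shut.
Start: joints at [-1.249, 0.313, 0.046, 1.304, 0, 1.431], TCP at [0.256, -0.515, 0.231] pointing down, gripper open.
Joint ranges: [-2.76, 2.76], [-0.86, 1.69], [-1.03, 1.26], [-2.2, 2.34], [-1.47, 1.5], [-3.14, 3.14]. Speed limits (rad/s): [2.57, 2.57, 3.14, 3.14, 3.14, 3.14].

INTERFACE

Orientations are given as a unit quaternion [w, x, y, z].
In Python, from workcell import env gives the robot as it stands.
- The arm moves only by the tool drive_tool, never from a script. Its argument "plan" is a list that holds one entry, the list of rows, each a list of 7 numbers: the shift along the tool's x, y, z in cm, then the turn, a rotation vector about the tool's x, y, z in degrees, then the opening, from 0 (shut) to 1 (fully open). In form: [[[tx, ty, tz, wx, wy, wz, fingers], ...]]. A call has exactly 5 rows; each row shifts and turns the commanded pose from where the row before left it, along the tool's axes as they then stand; what a row does not reach is not made up. A row lasts 1/12 s, in which the tool goes at most 41.7 mm and 7.16 degrees, less where a joint would pass 70% of its speed; a pose out of reach is approached as far as the arm can. A call with a gripper value outside its range is refused whole. The fingers move at their own pace and stop on an object; "squeeze" is the grip in N (left out, the last holds). Time passes only in rows, so rows that do not move let the fingers close, or fill a call up. It gives the time, the measured TCP pose, the force and the opening at its end, in the units of the state.
- env.get_state(): the state, without advancing time (a new reading comes with each control period).
- env.read_camera(name): name is "scene" or "top"; returns the picture (420x560x3 uint8, red, green, blue); there is no depth.
- env.camera_model(name): a dict with "camera_matrix" (3x3 intrinsics, pixels), "camera_from_world" (4x4, takes a point from world to camera coordinates). Camera axes: x right, y down, z forward; pixel columns grow to the right and rows downward; lengths in m; the calibration is good to about 2 mm. A picture is of the moment at which its call begins. camera_model takes no time and is no camera call.
- env.hand_in(): hands the job in, once; it reports no verdict.
The state is a dict: "clock": time; "joint_pos": joint angles; "qvel": joint speeds; "tau": joint torques, N m; "tcp_pos": TCP position; "orientation": TCP orientation; "wrist_force": force on the tool from outside, world axes, zero at the start; "ft_torque": the same for the moment, N m; "finger_gap": finger opening in m.
Only numpy, scipy, OpenCV 4.12 (cv2) and the standard library are available. Lean on these libraries where they do the work, as an engineer would, in place of code of your own. Each camera call takes 0.05 s, during which the arm holds its last target.

## Working session

There is one attempt and no reset: what is moved stays moved. The work goes in short steps, Python scripts to look and compute and a tool call to move; the robot and the scene stay as the last step left them, time stands still between calls to the robot, and variables do not carry over. Pictures are saved under pics/ and viewed, and the job is handed in when it is done.

Besides the shell and the picture viewer there is one more tool, called as a command line: name --argument value ..., lists and objects as JSON in quotes. drive_tool: Moves the arm, as the interface text tells. Its arguments: {"type":"object","properties":{"plan":{"type":"array","items":{"type":"array","items":{"type":"array","items":{"type":"number"}}}},"squeeze":{"type":"number"}},"required":["plan"]}

```bash
mkdir -p pics; ls
cat > h.py <<'E'
import sys; sys.path.insert(0,'.')
import numpy as np, cv2
from workcell import env
def snap(n,f):
    im=env.read_camera(n); cv2.imwrite('pics/'+f,im[:,:,::-1]); return im
def ray(n,u,v):
    m=env.camera_model(n); K=np.array(m['camera_matrix']);T=np.array(m['camera_from_world'])
    d=T[:3,:3].T@np.linalg.inv(K)@[u,v,1]; c=-T[:3,:3].T@T[:3,3]; return c,d
def onz(n,u,v,z):
    c,d=ray(n,u,v); return c+d*(z-c[2])/d[2]
def proj(n,p):
    m=env.camera_model(n); K=np.array(m['camera_matrix']);T=np.array(m['camera_from_world'])
    q=K@(T[:3,:3]@np.array(p)+T[:3,3]); return q[:2]/q[2]
E
python3 - <<'E'
from h import *
snap('scene','s0.png');snap('top','t0.png')
for n in('scene','top'): print(n,ray(n,280,210))
print(env.get_state())
E
```

```text
pics
scene (array([-0.37324478,  0.85396483,  0.87339656]), array([ 0.59867277, -0.64505689, -0.47495377]))
top (array([-0.73866609, -0.54337051,  1.89236952]), array([ 0.59719482,  0.1703812 , -0.78408402]))
{'clock': 0.1, 'joint_pos': array([-1.24857829e+00,  3.13930971e-01,  4.51083251e-02,  1.30359962e+00,
       -1.58961133e-05,  1.43119486e+00]), 'qvel': array([ 0.00122942, -0.00135197,  0.00208699, -0.00162282, -0.00103064,
        0.00026045]), 'tau': array([ 1.86165256e-03, -4.81728566e+01,  2.99241972e+01,  1.28939934e-02,
       -1.44328078e-04, -2.52357103e-05]), 'tcp_pos': array([ 0.2560503 , -0.51434272,  0.23050125]), 'orientation': array([-0.16125874, -0.68828093, -0.16240264,  0.68839695]), 'wrist_force': array([-0.21903408, -0.14935825, -0.35879333]), 'ft_torque': array([ 0.06062145, -0.01587436,  0.02373462]), 'finger_gap': 0.08539818117013778}
```

View pics/s0.png

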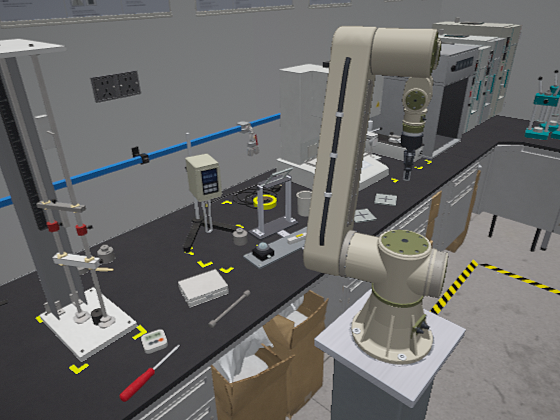

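View pics/t0.png

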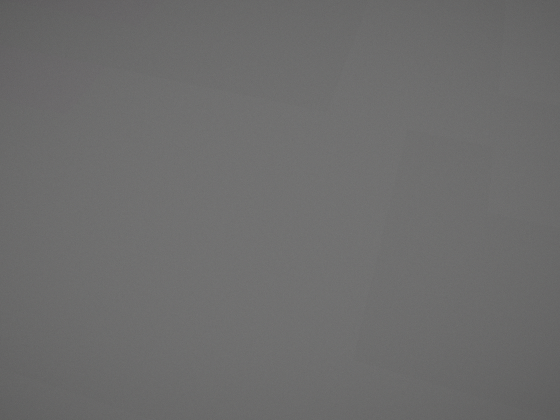

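The scene view shows the bed with the camera at about (262,250) and the mirror stand at about (275,205). The top view is nearly uniform grey, so I'll stretch its contrast and enlarge the scene view.

Run:
```python
from h import *
t=cv2.imread('pics/t0.png'); print(t.min(),t.max(),t.std())
g=t.astype(float); g=(g-g.min())/(g.max()-g.min())*255; cv2.imwrite('pics/t0c.png',g.astype(np.uint8))
s=cv2.imread('pics/s0.png'); c=s[150:290,170:430]; cv2.imwrite('pics/s0c.png',cv2.resize(c,None,fx=3,fy=3,interpolation=cv2.INTER_CUBIC))
print(env.camera_model('scene'),env.camera_model('top'))
```

```text
91 118 3.981796590391652
{'camera_matrix': array([[419.22474519,   0.        , 277.07647809],
       [  0.        , 419.22474519, 207.35118467],
       [  0.        ,   0.        ,   1.        ]]), 'camera_from_world': array([[-0.73292237, -0.68015181, -0.01477553,  0.32017117],
       [-0.30968231,  0.35289012, -0.88293002,  0.35420499],
       [ 0.60574059, -0.64254345, -0.46927205,  1.18465962],
       [ 0.        ,  0.        ,  0.        ,  1.        ]])} {'camera_matrix': array([[540.72090993,   0.        , 268.43037152],
       [  0.        , 540.72090993, 210.62673596],
       [  0.        ,   0.        ,   1.        ]]), 'camera_from_world': array([[ 0.30463347, -0.95246703, -0.00223653, -0.28828775],
       [-0.74787887, -0.23774338, -0.61980261,  0.49128006],
       [ 0.58980983,  0.19048527, -0.78475456,  2.02422221],
       [ 0.        ,  0.        ,  0.        ,  1.        ]])}
```

View pics/t0c.png

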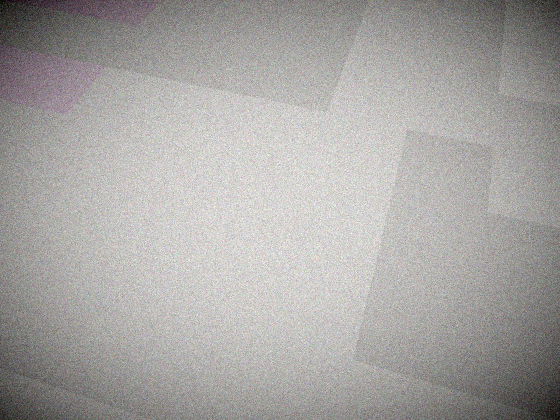

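View pics/s0c.png

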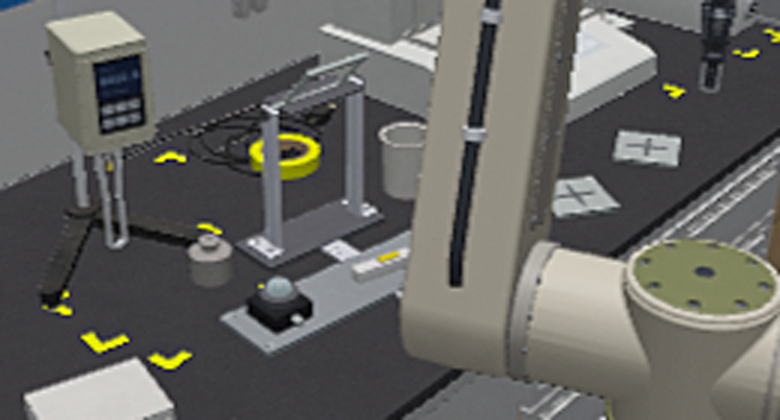

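The top camera only sees a featureless surface, so it looks blocked. In the scene view the arm hides the nest end of the bed. I'll locate the visible parts first, then choose a clearing move.

Run:
```python
from h import *
from scipy.spatial.transform import Rotation as R
def Q(u,v,z): # crop px
    return onz('scene',170+u/3,150+v/3,z).round(3)
print('bed near corner left',Q(222,318,.012),Q(268,350,.006))
print('bed far left corner',Q(320,240,.012))
print('dome',Q(279,290,.055)); print('uprights top',Q(270,103,.216),Q(354,84,.216))
print('weight',Q(209,280,.0),'cup',Q(405,195,0))
print('foot near',Q(245,262,0.012))
print('decoys',Q(580,195,.0),Q(648,148,0))
q=env.get_state()['orientation']; M=R.from_quat(q,scalar_first=True).as_matrix(); print(M.round(3))
for p in [(-.2,-.45,.25),(0,-.55,.25),(-.2,-.45,0),(0,-.55,0),(.15,-.5,0)]: print(p,proj('scene',p))
for p in [(.5,0,0),(.4,-.2,0),(.256,-.515,.23)]: print(p,proj('top',p))
```

```text
bed near corner left [0.574 0.027 0.012] [0.493 0.03  0.006]
bed far left corner [ 0.609 -0.184  0.012]
dome [ 0.519 -0.016  0.055]
uprights top [ 0.648 -0.138  0.216] [ 0.607 -0.25   0.216]
weight [ 0.662 -0.032  0.   ] cup [ 0.617 -0.37   0.   ]
foot near [ 0.645 -0.08   0.012]
decoys [ 0.43  -0.534  0.   ] [ 0.433 -0.727  0.   ]
[[-0.001  0.446 -0.895]
 [ 0.002 -0.895 -0.446]
 [-1.    -0.002 -0.   ]]
(-0.2, -0.45, 0.25) [538.08872527 219.7746202 ]
(0, -0.55, 0.25) [480.84357362 189.46460897]
(-0.2, -0.45, 0) [516.59555159 287.10809752]
(0, -0.55, 0) [466.30772611 250.99344225]
(0.15, -0.5, 0) [421.55551325 241.82491148]
(0.5, 0, 0) [236.72776582 237.98553367]
(0.4, -0.2, 0) [274.28497967 268.95059027]
(0.256, -0.515, 0.23) [348.17332806 290.37019802]
```

drive_tool --plan '[[[-0.4,-1.8,3.6,0,0,0,0],[-0.4,-1.8,3.6,0,0,0,0],[-0.4,-1.8,3.6,0,0,0,0],[-0.4,-1.8,3.6,0,0,0,0],[-0.4,-1.8,3.6,0,0,0,0]]]'

```text
clock: 0.52
tcp_pos: [0.0534, -0.5138, 0.2511]
orientation: [0.162, 0.688, 0.162, -0.688]
wrist_force: [0.0, -0.2, 0.1]
finger_gap: 0.0255
```

drive_tool --plan '[[[0,-1.8,3.6,0,0,0,0],[0,-1.8,3.6,0,0,0,0],[0,-1.8,3.6,0,0,0,0],[0,-1.8,3.6,0,0,0,0],[0,-1.8,3.6,0,0,0,0]]]'

```text
clock: 0.93
tcp_pos: [-0.1482, -0.5134, 0.251]
orientation: [0.162, 0.688, 0.162, -0.688]
wrist_force: [0.3, -1.5, -0.0]
finger_gap: -0.0002
```

Run:
```python
from h import *
s=snap('scene','s1.png')[:,:,::-1];t=snap('top','t1.png'); print(t.std())
c=s[160:280,180:380]; cv2.imwrite('pics/s1c.png',cv2.resize(c,None,fx=4,fy=4,interpolation=cv2.INTER_CUBIC))
```

```text
3.9771818825079053
```

View pics/s1c.png

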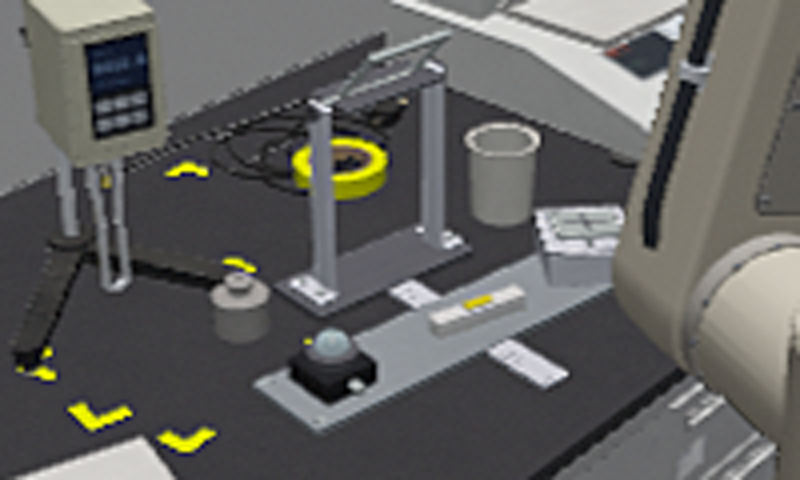

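The left half of the nest shows at crop (580,240), with the plate and cross in it. The arm still covers the right part, so I'll swing farther.

drive_tool --plan '[[[0,-3.4,2.3,0,0,0,0],[0,-3.4,2.3,0,0,0,0],[0,-3.4,2.3,0,0,0,0],[0,-3.4,2.3,0,0,0,0],[0,-3.4,2.3,0,0,0,0]]]'

```text
clock: 1.45
tcp_pos: [-0.3254, -0.4122, 0.2511]
orientation: [0.162, 0.689, 0.162, -0.688]
wrist_force: [-0.2, -0.9, 0.5]
finger_gap: -0.0004
```

Run:
```python
from h import *
s=snap('scene','s2.png')[:,:,::-1]
c=s[160:280,220:380]; cv2.imwrite('pics/s2c.png',cv2.resize(c,None,fx=5,fy=5,interpolation=cv2.INTER_CUBIC))
c=s[200:250,300:360]; cv2.imwrite('pics/s2n.png',cv2.resize(c,None,fx=12,fy=12,interpolation=cv2.INTER_CUBIC))
```

```text
(no output)
```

View pics/s2c.png

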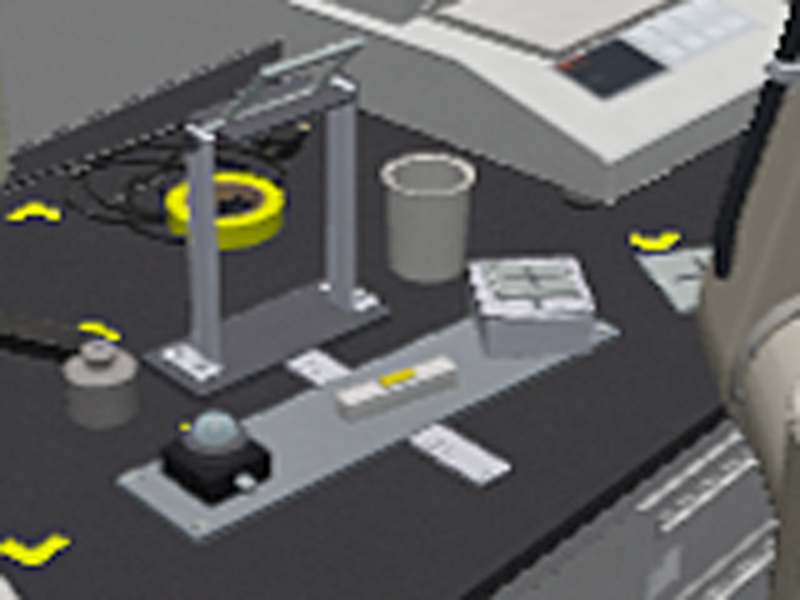

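View pics/s2n.png

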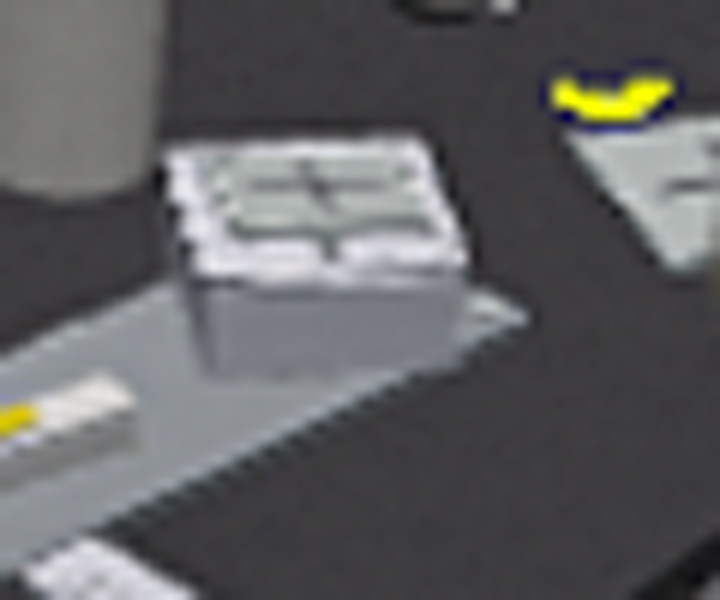

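The nest is now in full view. Its rim corners are at about (314,213), (335,212), (339,222) and (316,223), and the cross is at about (326.5,215.5). Next I'll compute the poses.

Run:
```python
from h import *
f=lambda u,v,z: onz('scene',220+u/5,160+v/5,z)
n=lambda u,v,z: onz('scene',300+u/12,200+v/12,z)
A=f(118,480,.012);B=f(200,537,.012);C=f(618,330,.012)
print('bed',A,B,C,'width',np.linalg.norm(A-B),'len',np.linalg.norm(B-C))
d=C-B; print('stand yaw from bed', np.degrees(np.arctan2(-d[1],-d[0])-np.pi/2))
d=A-B; print(' from short',np.degrees(np.arctan2(d[1],d[0])))
print('bedcentre',(A+C)/2)
cs=[n(168,155,.053),n(425,140,.053),n(468,262,.053),n(195,275,.053)]
for i in range(4):
    e=cs[(i+1)%4]-cs[i]; print(cs[i].round(4),np.linalg.norm(e).round(4),np.degrees(np.arctan2(e[1],e[0])).round(1))
print('nest c',np.mean(cs,axis=0))
print('cross',n(318,185,.055),n(318,185,.060))
print('dome',f(215,430,.06),f(215,422,.065))
print('uprights top', f(202,135,.216),f(343,88,.216),f(203,370,.012),f(345,297,.012))
print('bail ends', [ (220+u/5,160+v/5) for u,v in((265,72),(363,42))])
print('rail end',f(487,480,.007),f(420,437,.007),f(512,465,.007))
```

```text
bed [0.57538325 0.02770266 0.012     ] [0.4825037  0.03721697 0.012     ] [ 0.42875174 -0.38490786  0.012     ] width 0.0933655856178575 len 0.42553336898338123
stand yaw from bed -7.256798262749316
 from short -5.848815818104066
bedcentre [ 0.5020675 -0.1786026  0.012    ]
[ 0.5403 -0.3329  0.053 ] 0.0882 -131.8
[ 0.4815 -0.3987  0.053 ] 0.083 135.5
[ 0.4224 -0.3405  0.053 ] 0.0894 46.8
[ 0.4835 -0.2753  0.053 ] 0.0809 -45.4
nest c [ 0.48194052 -0.33687385  0.053     ]
cross [ 0.48770787 -0.34669346  0.055     ] [ 0.48244788 -0.33935803  0.06      ]
dome [ 0.5164774  -0.01413099  0.06      ] [ 0.51820492 -0.01610279  0.065     ]
uprights top [ 0.63013364 -0.12268876  0.216     ] [ 0.60807367 -0.25448417  0.216     ] [ 0.63594377 -0.11996677  0.012     ] [ 0.62895957 -0.28004365  0.012     ]
bail ends [(273.0, 174.4), (292.6, 168.4)]
rail end [ 0.38152395 -0.1543149   0.007     ] [ 0.45334259 -0.16544972  0.007     ] [ 0.3797292 -0.1814909  0.007    ]
```

Run:
```python
from h import *
c=np.array([.482,-.3375])
for yaw in (-44.5,45.5):
    a=np.radians(yaw); ex=np.array([np.cos(a),np.sin(a)]);ey=np.array([-ex[1],ex[0]])
    t=np.radians(9)
    out=[]
    for x,y in((-33,-33),(-33,33),(33,33),(33,-33),(0,0)):
        X=x*np.cos(t); Z=49+6+ (33-x)*np.sin(t)
        p=np.append(c+ex*X/1e3+ey*y/1e3,Z/1e3); q=proj('scene',p); out.append(((q-[300,200])*12).round(0).tolist())
    print(yaw,out,(-ex*.026+c))
```

```text
-44.5 [[432.0, 218.0], [230.0, 226.0], [203.0, 157.0], [398.0, 150.0], [316.0, 187.0]] [ 0.46345549 -0.31927636]
45.5 [[398.0, 123.0], [431.0, 219.0], [231.0, 254.0], [204.0, 156.0], [316.0, 187.0]] [ 0.46377636 -0.35604451]
```

The plate matches the prediction with the near edge raised: nest yaw −44.5°, pin side at (0.4635, −0.319). The hinge position needs a better measurement.

Run:
```python
from h import *
s=cv2.imread('pics/s2.png')
c=s[164:192,252:300]; cv2.imwrite('pics/s2m.png',cv2.resize(c,None,fx=16,fy=16,interpolation=cv2.INTER_CUBIC))
c=s[212:242,244:304]; cv2.imwrite('pics/s2f.png',cv2.resize(c,None,fx=13,fy=13,interpolation=cv2.INTER_CUBIC))
```

```text
(no output)
```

View pics/s2m.png

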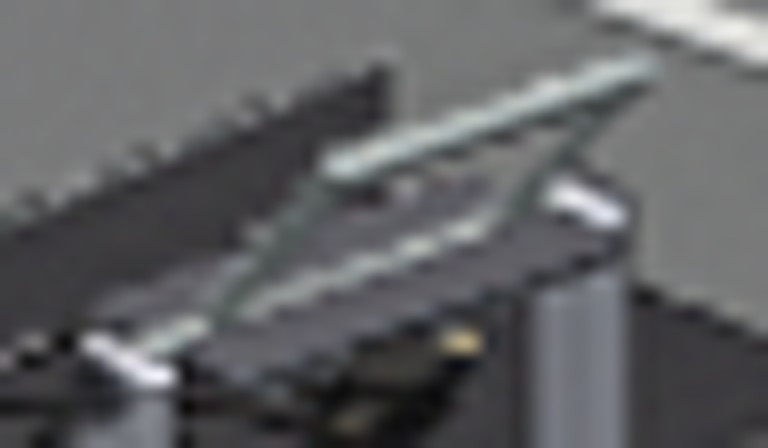

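View pics/s2f.png

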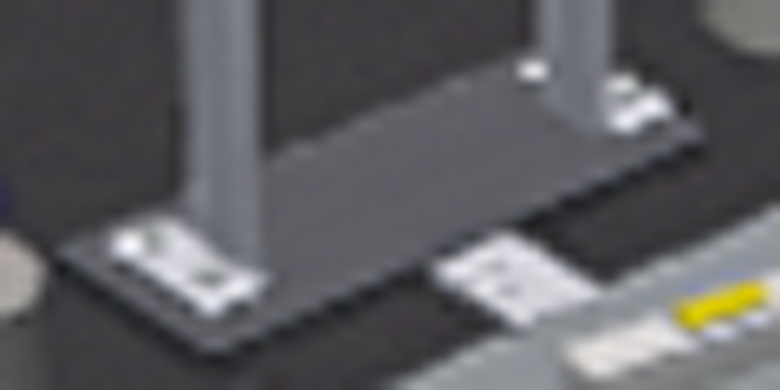

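Run:
```python
from h import *
m=lambda u,v,z: onz('scene',252+(u+.5)/16-.5,164+(v+.5)/16-.5,z)
f=lambda u,v,z: onz('scene',244+(u+.5)/13-.5,212+(v+.5)/13-.5,z)
ps=-np.radians(7); ex=np.array([np.cos(ps),np.sin(ps)]);ey=np.array([-ex[1],ex[0]])
def st(p,q):
    d=p-q;print(p.round(4),q.round(4),'len',np.linalg.norm(d).round(4),'yaw',np.degrees(np.arctan2(d[1],d[0])-np.pi/2).round(1),'mid',((p+q)/2).round(4))
L,Rr=m(130,364,.216),m(590,207,.216); st(L,Rr)
a,b=m(335,165,.271),m(648,68,.271); st(a,b); print('hinge from bar',(a+b)[:2]/2+.0514*ex)
A,B,C=f(65,250,.012),f(208,348,.012),f(700,132,.012); st(B,C); print(np.linalg.norm(A-B),(A+C)[:2]/2)
# strip sizes
st(m(90,345,.216),m(170,380,.216))
bc=np.array([.502,-.1786]); print('along x rel. bed:', ex@((A+C)[:2]/2-bc), ex@((L+Rr)[:2]/2-bc),ex@((a+b)[:2]/2+.0514*ex-bc))
```

```text
[ 0.6366 -0.1253  0.216 ] [ 0.6158 -0.2621  0.216 ] len 0.1383 yaw -8.7 mid [ 0.6262 -0.1937  0.216 ]
[ 0.5919 -0.1486  0.271 ] [ 0.5758 -0.2373  0.271 ] len 0.0902 yaw -10.3 mid [ 0.5838 -0.193   0.271 ]
hinge from bar [ 0.63486235 -0.19922411]
[ 0.6167 -0.0949  0.012 ] [ 0.5905 -0.2885  0.012 ] len 0.1954 yaw -7.7 mid [ 0.6036 -0.1917  0.012 ]
0.07316449312928536 [ 0.63981976 -0.19703041]
[ 0.651  -0.1265  0.216 ] [ 0.6235 -0.1252  0.216 ] len 0.0275 yaw -92.8 mid [ 0.6373 -0.1259  0.216 ]
along x rel. bed: 0.1390385789446999 0.1251071486995273 0.13438546009060826
```

Hinge is about (0.632, −0.197), stand yaw about −7.5°, and the bed-to-hinge distance about 0.132 m, so the target q is about 0.705. The three distance estimates spread over ±7 mm, so I'll refine by touch. Now moving over the plate.

drive_tool --plan '[[[0,3.4,-2.3,0,0,0,0],[0,3.4,-2.3,0,0,0,0],[0,3.4,-2.3,0,0,0,0],[0,3.4,-2.3,0,0,0,0],[0,3.4,-2.3,0,0,0,0]]]'

```text
clock: 1.92
tcp_pos: [-0.1438, -0.5145, 0.2511]
orientation: [0.162, 0.689, 0.162, -0.688]
wrist_force: [-0.7, -0.7, 0.1]
finger_gap: 0.0
```

drive_tool --plan '[[[0,0.7,-3.9,0,0,0,0],[0,0.7,-3.9,0,0,0,0],[0,0.7,-3.9,0,0,0,0],[0,0.7,-3.9,0,0,0,0],[0,0.7,-3.9,0,0,0,0]]]'

```text
clock: 2.33
tcp_pos: [0.0465, -0.4571, 0.251]
orientation: [0.162, 0.688, 0.162, -0.688]
wrist_force: [-0.1, -0.9, 0.3]
finger_gap: -0.0003
```

drive_tool --plan '[[[0,0.7,-3.9,0,0,0,0],[0,0.7,-3.9,0,0,0,0],[0,0.7,-3.9,0,0,0,0],[0,0.7,-3.9,0,0,0,0],[0,0.7,-3.9,0,0,0,0]]]'

```text
clock: 2.75
tcp_pos: [0.2364, -0.4011, 0.2512]
orientation: [0.162, 0.688, 0.162, -0.688]
wrist_force: [0.2, -1.5, 0.3]
finger_gap: 0.0001
```

drive_tool --plan '[[[0,0.7,-3.9,0,0,0,0],[0,0.7,-3.9,0,0,0,0],[0,0.7,-3.9,0,0,0,0],[0,0.7,-3.9,0,0,0,0],[0,0.7,-3.9,0,0,0,0]]]'

```text
clock: 3.17
tcp_pos: [0.4264, -0.3452, 0.2511]
orientation: [-0.162, -0.688, -0.162, 0.688]
wrist_force: [-0.2, 0.0, 0.7]
finger_gap: -0.0001
```

```bash
cat >> h.py <<'E'
from scipy.spatial.transform import Rotation as Rot
def to(p):
    s=env.get_state(); M=Rot.from_quat(s['orientation'],scalar_first=True).as_matrix()
    print('tcp',s['tcp_pos'].round(4),'F',s['wrist_force'].round(2),'j',s['joint_pos'].round(2),'t',s['clock'],'tooly',M[:,1].round(3))
    print('to go cm',(100*M.T@(np.array(p)-s['tcp_pos'])).round(2))
E
python3 -c "
from h import *
to([.4713,-.327,.10])"
```

```text
tcp [ 0.4264 -0.3452  0.2511] F [-0.19  0.04  0.71] j [-0.83  0.26  0.02  1.33  0.    1.85] t 3.1667 tooly [ 0.446 -0.895 -0.   ]
to go cm [15.11  0.38 -4.83]
```

drive_tool --plan '[[[2.5,0.19,-2.42,0,0,0,0],[2.5,0.19,-2.41,0,0,0,0],[3,0,0,-7,0,0,0],[3,0,0,-7,0,0,0],[2,0,0,-7,0,0,0]]]'

```text
clock: 3.58
tcp_pos: [0.469, -0.3265, 0.1179]
orientation: [-0.286, -0.646, -0.289, 0.647]
wrist_force: [-0.5, 0.2, -0.0]
finger_gap: 0.0
```

drive_tool --plan '[[[2,0,0,-7,0,0,0],[0,0,0,-7,0,0,0],[0,0,0,-7,0,0,0],[0,0,0,-7,0,0,0],[0,0,0,-7,0,0,0]]]'

```text
clock: 4.0
tcp_pos: [0.4693, -0.3279, 0.1006]
orientation: [0.467, 0.53, 0.468, -0.53]
wrist_force: [-0.0, 0.1, 0.4]
finger_gap: 0.0
```

```bash
python3 -c "
from h import *
to([.4713,-.327,.055])
s=snap('scene','s3.png')[:,:,::-1]
c=s[185:245,290:370]; cv2.imwrite('pics/s3n.png',cv2.resize(c,None,fx=9,fy=9,interpolation=cv2.INTER_CUBIC))"
```

```text
tcp [ 0.4693 -0.3279  0.1006] F [-0.05  0.05  0.42] j [-0.75  0.38 -0.19  1.    0.    0.95] t 4.0 tooly [ 0.992 -0.124 -0.001]
to go cm [ 4.56  0.19 -0.11]
```

View pics/s3n.png

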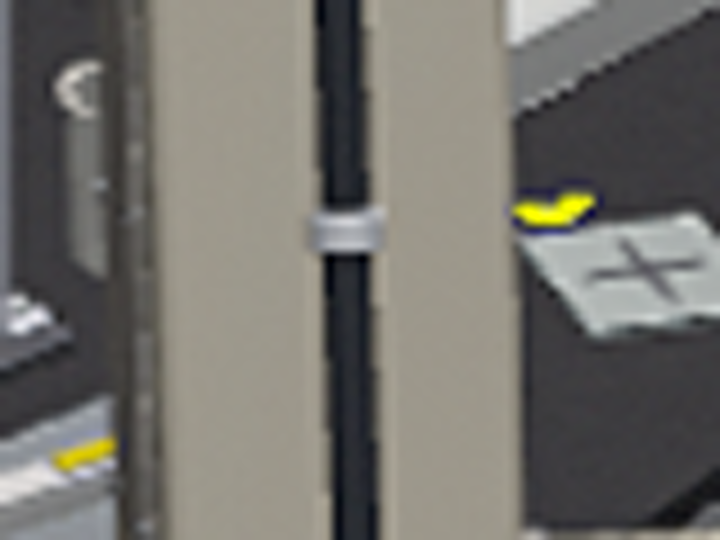

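The arm's link hides the nest here, so I'll press by force and height feedback.

drive_tool --plan '[[[1.5,0.19,-0.11,0,0,0,0],[1.3,0,0,0,0,0,0],[0.7,0,0,0,0,0,0],[0,0,0,0,0,0,0],[0,0,0,0,0,0,0]]]'

```text
clock: 4.47
tcp_pos: [0.471, -0.3278, 0.066]
orientation: [-0.465, -0.532, -0.466, 0.532]
wrist_force: [-0.2, 0.9, 0.5]
finger_gap: 0.0004
```

drive_tool --plan '[[[0.2,0,0,0,0,0,0],[0.2,0,0,0,0,0,0],[0.2,0,0,0,0,0,0],[0.2,0,0,0,0,0,0],[0,0,0,0,0,0,0]]]'

```text
clock: 4.88
tcp_pos: [0.4713, -0.3285, 0.0583]
orientation: [0.466, 0.532, 0.466, -0.532]
wrist_force: [0.3, 0.0, 2.6]
finger_gap: 0.0001
```

Contact made (2.6 N at z = 58 mm). Continuing in small steps.

drive_tool --plan '[[[0.1,0,0,0,0,0,0],[0.1,0,0,0,0,0,0],[0.1,0,0,0,0,0,0],[0.1,0,0,0,0,0,0],[0,0,0,0,0,0,0]]]'

```text
clock: 5.3
tcp_pos: [0.4711, -0.3284, 0.0551]
orientation: [0.466, 0.532, 0.466, -0.532]
wrist_force: [-2.3, 2.8, 8.2]
finger_gap: 0.0001
```

drive_tool --plan '[[[0.1,0,0,0,0,0,0],[0.1,0,0,0,0,0,0],[0,0,0,0,0,0,0],[0,0,0,0,0,0,0],[0,0,0,0,0,0,0]]]'

```text
clock: 5.72
tcp_pos: [0.4712, -0.3284, 0.055]
orientation: [-0.467, -0.532, -0.466, 0.532]
wrist_force: [-6.4, 6.2, 20.3]
finger_gap: -0.0003
```

The plate bottomed at z = 55.0 mm, which is the seated height, with 20 N. Lifting and heading for the handle.

drive_tool --plan '[[[-0.3,0,0,0,0,0,0],[-3,0,0,0,0,0,0],[-4,0,0,0,0,0,0],[-4,0,0,0,0,0,0.5],[-4,0,0,0,0,0,0.5]]]'

```text
clock: 6.13
tcp_pos: [0.4707, -0.3283, 0.2064]
orientation: [-0.466, -0.532, -0.466, 0.532]
wrist_force: [0.2, -0.6, -0.9]
finger_gap: 0.0234
```

drive_tool --plan '[[[-4,0,0,0,0,0,0.5],[-4,0,0,0,0,0,0.5],[-4,0,0,0,0,0,0.5],[0,0,0,0,0,0,0.5],[0,0,0,0,0,0,0.5]]]'

```text
clock: 6.55
tcp_pos: [0.4723, -0.3297, 0.3282]
orientation: [0.468, 0.532, 0.464, -0.532]
wrist_force: [0.7, -0.6, 0.6]
finger_gap: 0.0425
```

```bash
python3 -c "
from h import *
to([.580,-.191,.32])
s=snap('scene','s4.png')
"
```

```text
tcp [ 0.4723 -0.3297  0.3282] F [ 0.7  -0.58  0.6 ] j [-0.75  0.31  0.27  1.53 -0.    0.95] t 6.55 tooly [ 0.991 -0.131  0.005]
to go cm [  0.8    8.85 -15.17]
```

View pics/s4.png

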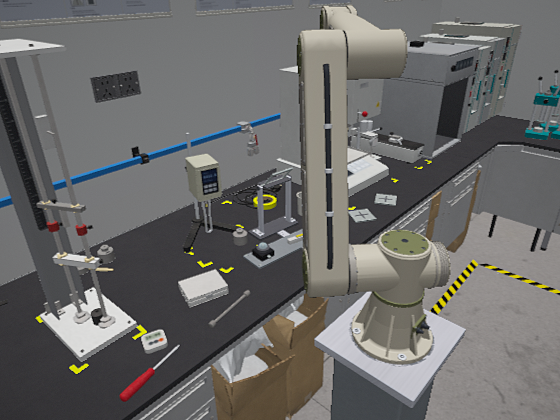

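drive_tool --plan '[[[0.1,1.77,-3.03,0,0,0,0.5],[0.1,1.77,-3.03,0,0,0,0.5],[0.1,1.77,-3.03,0,0,0,0.5],[0.1,1.77,-3.03,0,0,0,0.5],[0.1,1.77,-3.03,0,0,0,0.5]]]'

```text
clock: 7.02
tcp_pos: [0.5788, -0.1884, 0.3177]
orientation: [-0.465, -0.531, -0.467, 0.533]
wrist_force: [1.2, -0.7, 0.5]
finger_gap: 0.0428
```

```bash
python3 -c "
from h import *
to([.580,-.191,.252])
s=snap('scene','s5.png')[:,:,::-1]
c=s[140:280,240:400]; cv2.imwrite('pics/s5c.png',cv2.resize(c,None,fx=4,fy=4,interpolation=cv2.INTER_CUBIC))
"
```

```text
tcp [ 0.5788 -0.1884  0.3177] F [ 1.24 -0.67  0.52] j [-0.45  0.38  0.36  1.55 -0.    1.26] t 7.0167 tooly [ 0.991 -0.132 -0.004]
to go cm [6.57 0.18 0.25]
```

View pics/s5c.png

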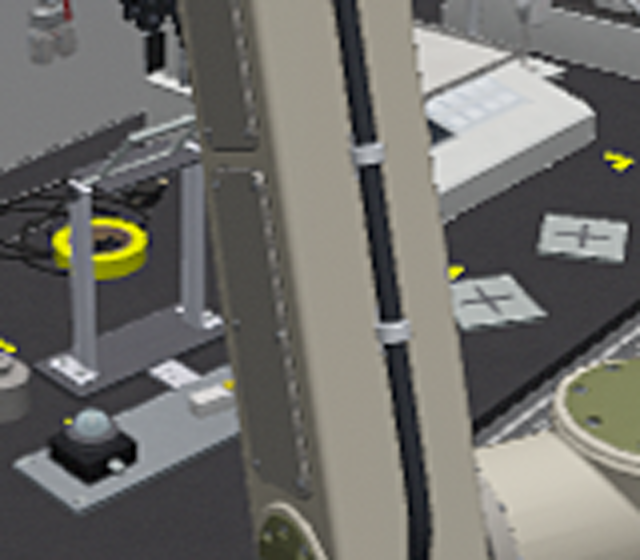

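The handle is visible at crop (150,145) and the mirror is at rest. The nest is still hidden, but the press ended at exactly the seated height. Descending round the bar.

drive_tool --plan '[[[2,0.1,0.1,0,0,0,0.5],[2,0,0.1,0,0,0,0.5],[1.5,0,0,0,0,0,0.5],[1.1,0,0,0,0,0,0.5],[0,0,0,0,0,0,0.5]]]'

```text
clock: 7.48
tcp_pos: [0.5772, -0.1911, 0.249]
orientation: [-0.463, -0.53, -0.469, 0.533]
wrist_force: [-1.0, -0.6, 0.1]
finger_gap: 0.0427
```

drive_tool --plan '[[[0,0,0,0,0,0,0.5],[0,0,0,0,0,0,0.4],[0,0,0,0,0,0,0.3],[0,0,0,0,0,0,0.2],[0,0,0,0,0,0,0.2]]]' --squeeze 20

```text
clock: 7.9
tcp_pos: [0.5799, -0.1923, 0.2551]
orientation: [0.467, 0.532, 0.465, -0.532]
wrist_force: [0.8, -0.5, 0.1]
finger_gap: 0.0174
```

```bash
python3 -c "
from h import *
to([.580,-.191,.252])
s=snap('scene','s6.png')[:,:,::-1]
c=s[150:200,240:310]; cv2.imwrite('pics/s6c.png',cv2.resize(c,None,fx=10,fy=10,interpolation=cv2.INTER_CUBIC))
"
```

```text
tcp [ 0.5799 -0.1923  0.2551] F [ 0.75 -0.48  0.08] j [-0.45  0.38  0.2   1.39 -0.    1.25] t 7.9 tooly [ 0.991 -0.131  0.002]
to go cm [ 0.31 -0.01 -0.13]
```

View pics/s6c.png

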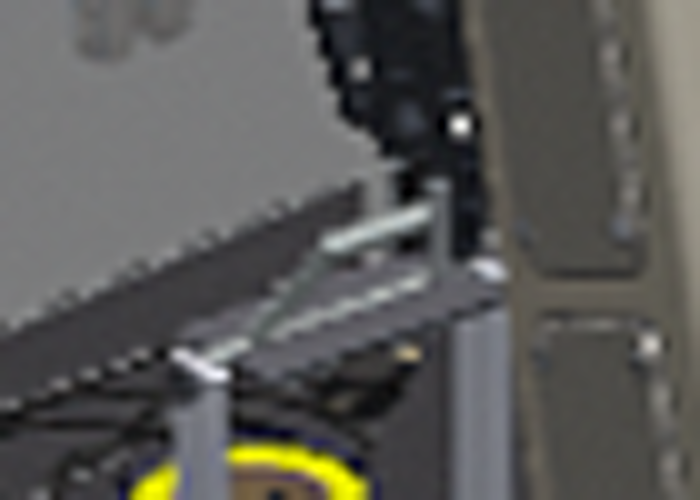

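The fingers straddle the bar at a 17 mm gap with no contact yet. Lowering slightly and closing.

drive_tool --plan '[[[0.3,0,0,0,0,0,0.15],[0,0,0,0,0,0,0.1],[0,0,0,0,0,0,0.05],[0,0,0,0,0,0,0.05],[0,0,0,0,0,0,0]]]'

```text
clock: 8.37
tcp_pos: [0.583, -0.1928, 0.2529]
orientation: [0.469, 0.533, 0.464, -0.53]
wrist_force: [8.7, -0.6, 1.3]
finger_gap: 0.0091
```

drive_tool --plan '[[[0,0,0,0,0,0,0],[0,0,0,0,0,0,0],[0,0,0,0,0,0,0],[0,0,0,0,0,0,0],[0,0,0,0,0,0,0]]]'

```text
clock: 8.78
tcp_pos: [0.583, -0.1928, 0.2529]
orientation: [0.469, 0.533, 0.464, -0.53]
wrist_force: [9.0, -1.3, 1.2]
finger_gap: 0.0087
```

```bash
python3 -c "
from h import *
to([.580,-.191,.252])
s=snap('scene','s7.png')[:,:,::-1]
c=s[150:200,240:310]; cv2.imwrite('pics/s7c.png',cv2.resize(c,None,fx=10,fy=10,interpolation=cv2.INTER_CUBIC))
"
```

```text
tcp [ 0.583  -0.1928  0.2529] F [ 8.97 -1.33  1.19] j [-0.45  0.38  0.19  1.38  0.    1.25] t 8.7833 tooly [ 0.991 -0.131  0.008]
to go cm [ 0.09 -0.32 -0.14]
```

View pics/s7c.png

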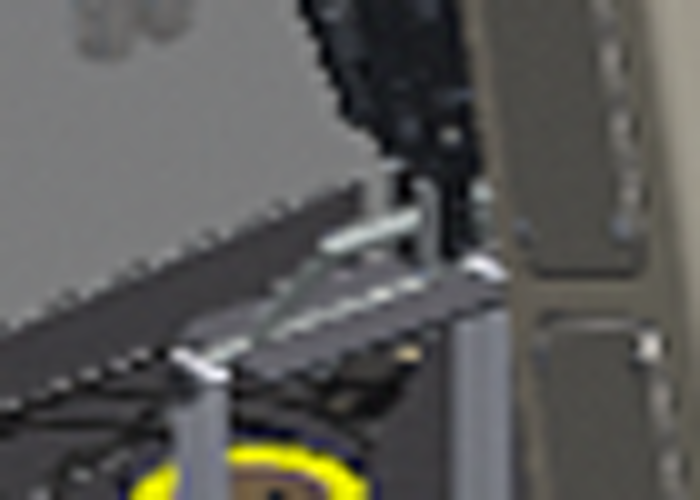

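The bar is pinched against its rest stop at (0.583, −0.193), 19 mm above the TCP, which agrees with the camera estimate. That puts the hinge at about (0.634, −0.200), the distance at about 0.134 m and q at about 0.713. I'll swing the bar along its arc in small steps.

drive_tool --plan '[[[0,0.3,0,0,0,0,0],[-0.34,0.44,0,0,0,0,0],[-0.31,0.46,0,0,0,0,0],[-0.28,0.48,0,0,0,0,0],[-0.25,0.51,0,0,0,0,0]]]'

```text
clock: 9.25
tcp_pos: [0.5993, -0.1949, 0.2641]
orientation: [-0.465, -0.531, -0.467, 0.533]
wrist_force: [-5.5, 0.5, 3.6]
finger_gap: 0.009
```

drive_tool --plan '[[[-0.2,0.52,0,0,0,0,0],[-0.18,0.53,0,0,0,0,0],[-0.13,0.54,0,0,0,0,0],[-0.1,0.55,0,0,0,0,0],[0,0,0,0,0,0,0]]]'

```text
clock: 9.67
tcp_pos: [0.6227, -0.198, 0.2699]
orientation: [-0.466, -0.532, -0.466, 0.532]
wrist_force: [-4.6, 0.8, 6.0]
finger_gap: 0.0092
```

```bash
python3 -c "
from h import *
t=.583+.0526*.991
to([.583+.0526*.991,-.1928-.0526*.131,.2716])
s=snap('scene','s8.png')[:,:,::-1]
c=s[150:200,240:310]; cv2.imwrite('pics/s8c.png',cv2.resize(c,None,fx=10,fy=10,interpolation=cv2.INTER_CUBIC))
"
```

```text
tcp [ 0.6227 -0.198   0.2699] F [-4.64  0.8   6.01] j [-0.43  0.47  0.37  1.47 -0.    1.27] t 9.6667 tooly [ 0.991 -0.131  0.   ]
to go cm [-0.17  1.25  0.01]
```

View pics/s8c.png

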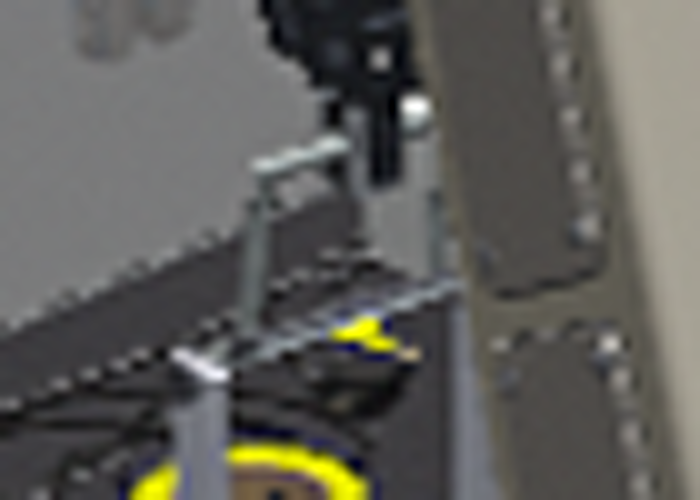

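Following well, with 12.5 mm to go.

drive_tool --plan '[[[-0.06,0.4,0,0,0,0,0],[-0.02,0.4,0,0,0,0,0],[0,0.4,0,0,0,0,0],[0,0,0,0,0,0,0],[0,0,0,0,0,0,0]]]'

```text
clock: 10.13
tcp_pos: [0.635, -0.1996, 0.2701]
orientation: [0.466, 0.532, 0.466, -0.532]
wrist_force: [-2.9, -2.0, 4.4]
finger_gap: 0.0091
```

```bash
python3 -c "
from h import *
to([.583+.0526*.991,-.1928-.0526*.131,.2716])
s=snap('scene','s9.png')[:,:,::-1]
c=s[150:200,240:310]; cv2.imwrite('pics/s9c.png',cv2.resize(c,None,fx=11,fy=11,interpolation=cv2.INTER_CUBIC))
cv2.imwrite('pics/s9d.png',cv2.resize(s[180:280,200:360],None,fx=5,fy=5,interpolation=cv2.INTER_CUBIC))
# prediction of bar near end and frame for q
ps=-np.radians(7.5); ex=np.array([np.cos(ps),np.sin(ps),0]);ey=np.array([-ex[1],ex[0],0]);H=np.array([.634,-.1997,.21])
for q in (.6,.65,.7,.75,.8):
    a=q-.698; p=H+.08*np.sin(a)*ex+[0,0,.08*np.cos(a)]+.045*ey
    print(q,((proj('scene',p)+.5-[240,150])*11).round(0))
"
```

```text
tcp [ 0.635  -0.1996  0.2701] F [-2.92 -1.99  4.39] j [-0.42  0.5   0.42  1.49 -0.    1.28] t 10.1333 tooly [ 0.991 -0.131  0.001]
to go cm [-0.15  0.02  0.01]
0.6 [285. 180.]
0.65 [278. 175.]
0.7 [270. 172.]
0.75 [263. 169.]
0.8 [255. 166.]
```

View pics/s9c.png

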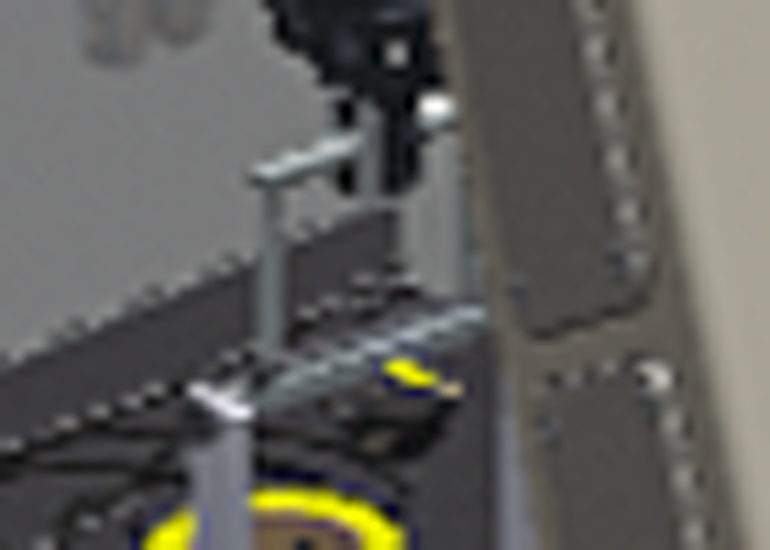

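View pics/s9d.png

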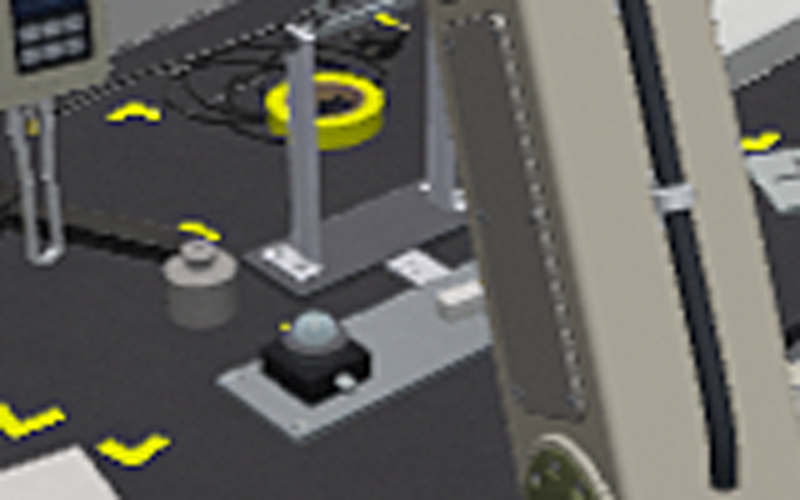

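```bash
python3 -c "
from h import *
ps=-np.radians(7.5); ex=np.array([np.cos(ps),np.sin(ps),0]);ey=np.array([-ex[1],ex[0],0]);H=np.array([.634,-.1997,.21])
for q in (0,.65,.7,.75,.8):
    a=q-.698; d=np.sin(a)*ex+[0,0,np.cos(a)]
    print(q,[((proj('scene',H+r*d+y*ey)+.5-[240,150])*11).round(0).tolist() for r,y in((.08,.045),(.07,.045),(.02,.045))])
for i in (7,9):
    s=cv2.imread(f'pics/s{i}.png'); cv2.imwrite(f'pics/z{i}.png',cv2.resize(s[160:190,255:285],None,fx=20,fy=20,interpolation=cv2.INTER_CUBIC))
a=np.hstack([cv2.imread('pics/z7.png'),cv2.imread('pics/z9.png')]);cv2.imwrite('pics/z.png',cv2.resize(a,(800,400)))
"
```

```text
0 [[369.0, 270.0], [357.0, 285.0], [299.0, 361.0]]
0.65 [[278.0, 175.0], [277.0, 203.0], [277.0, 337.0]]
0.7 [[270.0, 172.0], [271.0, 199.0], [276.0, 336.0]]
0.75 [[263.0, 169.0], [265.0, 197.0], [274.0, 335.0]]
0.8 [[255.0, 166.0], [258.0, 194.0], [272.0, 335.0]]
```

View pics/z.png

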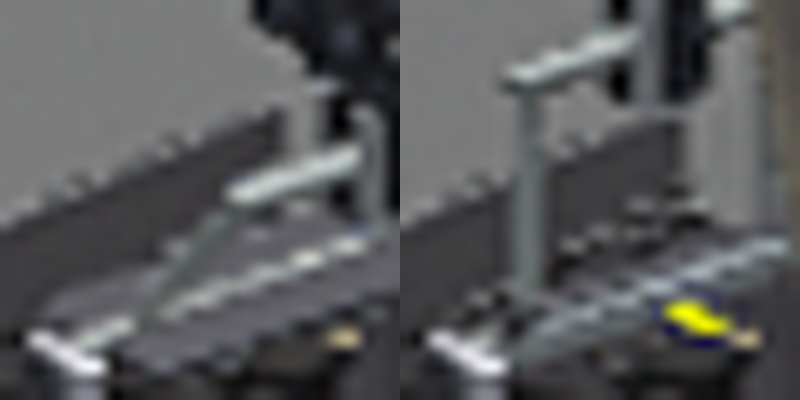

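The handle rods now stand vertical in the image. The camera implies q of about 0.70–0.72 and the TCP about 0.71, so they agree. I'll hold to confirm it is steady, then hand in.

drive_tool --plan '[[[0,0,0,0,0,0,0],[0,0,0,0,0,0,0],[0,0,0,0,0,0,0],[0,0,0,0,0,0,0],[0,0,0,0,0,0,0]]]'

```text
clock: 10.6
tcp_pos: [0.6343, -0.1995, 0.2701]
orientation: [-0.466, -0.532, -0.466, 0.532]
wrist_force: [-2.8, -2.0, 4.9]
finger_gap: 0.0091
```

```bash
python3 -c "
from h import *
to([.6351,-.1997,.2716]); print(env.get_state()['qvel'].round(4))
print(env.hand_in())"
```

```text
tcp [ 0.6343 -0.1995  0.2701] F [-2.82 -2.01  4.88] j [-0.43  0.5   0.42  1.49 -0.    1.28] t 10.6 tooly [ 0.991 -0.131  0.   ]
to go cm [-0.15  0.08  0.01]
[-0.0005 -0.0002 -0.0014  0.0018  0.0013  0.0013]
the job is handed in; nothing more can be done
None
```

I pressed the plate down on its pin side, then swung the mirror by its handle to the computed angle. I handed the job in at 10.6 s with the fingers still holding the bar; hand-in gave no verdict.

**Plate:** the fingers stopped hard at z = 55.0 mm with 20 N, which is the seated height. The arm hid the nest from then on, so I have no picture of the plate lying level. The top camera was blocked for the whole job.

**Mirror angle:** the target was 0.71 rad, from a bed-to-hinge distance of about 0.134 m. The last TCP reading gives about 0.70 rad, 0.8 mm short of the target bar position. The scene camera gave 0.66–0.72 rad, depending on whether I used the tilt of the handle's rods or the bar end.

**Hold:** the last reading was steady, with about 3 N against the spring, a grip gap of 9.1 mm and joint speeds under 0.002 rad/s.

**Disagreements:** my first camera estimates of the bed-to-hinge distance ranged from 0.125 to 0.139 m. I settled on 0.134 m after touching the bar at its rest position. That touch matched the camera's bar position within 1 mm.

**Bystanders:** the last picture shows the weight and the visible end of the level in place. The beaker was behind the arm, and I did not check the timer, but the arm never went near either.

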